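# Blank check on the bench photometer

## Robot

A 7-joint arm with a two-finger parallel gripper is mounted at the origin on the work surface. World frame = base frame: x ahead of the robot, y to its left, z up, the work surface at z = 0. Lengths are in m, angles in rad, forces in N, time in s.
With the tool pointing down it reaches from about 0.4 to 0.85 m from the base axis. Payload 10.4 kg.
Tool frame: the origin (TCP) lies midway between the tips of the shut fingers; the grasp point (between the pads) lies 19 mm behind it (manip.hold_point_z is the distance from the TCP to the grasp point, in m); z points along the fingers, y is the line along which they close (so a half turn about z gives the same grasp; the last joint's range is limited). The gripper opens to 85 mm and grips with 20 to 120 N. Pads are 22 mm wide; open, the fingers measure 114 mm over their backs; the gripper's body (76 mm by 85 mm) begins 54 mm behind the grasp point. The pads swing forward as they close: fully open they stand 13 mm farther back than shut.
Start: joints at [-1.2, 0.332, -0.065, 1.46, 0.022, 1.35, -0.088], TCP at [0.24, 0.577, 0.231] pointing down, gripper open.
Joint ranges: [-2.6, 2.6], [-0.5, 2.12], [-1.47, 1.34], [0.16, 2.42], [-1.27, 4.41], [0.06, 2.06], [-2.6, 2.6]. Speed limits (rad/s): [2.22, 2.22, 2.79, 2.79, 3.14, 3.14, 3.14].

## Interface

Orientations are given as a unit quaternion [w, x, y, z].
In Python, from rig import manip gives the robot as it stands.
- The arm moves only by the shell command python3 -m pendant 'ROWS' [FORCE]. ROWS is JSON, a list of rows, each a list of 5 numbers: the shift along the world's x, y, z in mm, then the turn about the world's z in degrees, then the closure, from 0 (fully open) to 1 (shut). In form: [[x, y, z, yaw, hand], ...]. A call has 1 to 20 rows; each row is the pose to reach, as a shift and turn from the pose commanded when the call began; what a row does not reach only later rows make up. A row lasts 1/8 s, in which the tool goes at most 62.5 mm and 10.7 degrees, less where a joint would pass 70% of its speed; a pose out of reach is approached as far as the arm can. A call with a gripper value outside its range is refused whole. The fingers move at their own pace and stop on an object; FORCE is the grip in N (left out, the last holds). Time passes only in rows, so rows that repeat a pose let the fingers close. It gives the time, the measured TCP pose, the force, the opening and the grip force at its end, in the units of the state.
- manip.read_state(): the state, without advancing time (a new reading comes with each control period).
- manip.snapshot(name): name is "scene" or "top" or "wrist"; returns a dict with "pixels" (400x640x3 uint8, red, green, blue), "range_z" (400x640 float32, m along the optical axis (not along the pixel's ray), 0 where there is no reading), "fov_y" (degrees; the focal length in pixels is half the picture's height over the tangent of half this angle, whatever the lens; pixels are square), "cx", "cy" (the principal point, pixels), "dist" ([k1, k2, p1, p2, k3] as OpenCV has them; the pictures are not rectified), "world_from_camera" (4x4, takes a point from camera to world coordinates); the wrist camera has in their place "hand_eye" (4x4, takes a point from camera to tool coordinates, whose origin is the TCP and whose axes are the flange's). Camera axes: x right, y up, looking along -z (the intrinsics and any distortion apply to the point x, -y, -z); pixel columns grow to the right and rows downward; lengths in m; the calibration is good to about 2 mm. A picture is of the moment at which its call begins: read the wrist's pose just before it.
- manip.job_done(): hands the job in; it is judged then, once.
Trained networks look in the newest picture that a camera, given by its name, has taken for a name from the list of things; names that differ only in an ending like _2 or _b are one class to them, and where a whole thing is asked for, a point or a joint stands for the part that bears it (a point fixed in the world has none). Each returns a list of dicts, best first, with "p" (0 to 1); they miss things now and then, are a little off and sometimes report something else, mostly with a low value. They report only what shows in the picture. A call takes as long as a camera call. They do not tell look-alikes from the thing itself.
- manip.find_in(camera, label): "box" ([left, top, right, bottom] in pixels, round what is visible of it).
- manip.tip_of(camera, label): "position" ([row, column] in pixels: a listed point, or the origin of a listed thing).
The state is a dict: "time_s": time; "qpos": joint angles; "dq": joint speeds; "joint_efforts": joint torques, N m; "tcp_pos": TCP position; "tcp_rot": TCP orientation; "wrist_force": force on the tool from outside, world axes, zero at the start; "torque": the same for the moment, N m; "width": finger opening in m; "grasp_force": force on a finger pad.
Only numpy, scipy, OpenCV 4.12 (cv2) and the standard library are available. Lean on these libraries where they do the work, as an engineer would, in place of code of your own. Each camera call takes 0.05 s, during which the arm holds its last target. There are 200 camera calls.

## Task

The blank is already in the photometer, but its sample lid stands half open. With the fingertips push the lid fully shut, then press the round zero key, then the long read key, then the square print key, in that order, one at a time: press each lightly until it goes down and let it come back up. Keep off the keys until the lid is shut and off the two small arrow keys altogether, do not shove, lift or press hard on the instrument, and leave the things around it alone.

Things in the scene. Friction and masses are not known exactly. Their poses are not given: they have to be found in the camera images.
- meter: Bench photometer, cream, loose on rubber feet, 3.6 kg, 260 mm deep (its x), 300 wide (its y). Origin on the table under its centre, z up. Front (-x) faces the robot within 0.35 rad. Key panel: x -130 to -10 mm, sloping up from 47 mm high at the front to 73 (0.21 rad). Behind it a flat deck 100 mm high, with the lid on the robot's right (y -131 to -39) and a display on its left.
- display (a point): Centre of the tilted display on the photometer's deck, box 85 by 100 mm, meter x 65, y 92 mm, its top edge 131 mm above the table; with the lid shut only the vial stands higher on the photometer.
- lid (a joint): Angle of the sample lid: 0 rad shut (flat on the deck, a hard stop), growing as its front edge rises; 0.5 to 0.9 at the start. Friction hinge: stays where left, needs 1 to 4 N half-way along. Below 0.08 is shut. Cream plate 104 mm front to back, 92 wide, tab in front. Pushing straight down 50 mm in front (meter -x) of lid_hinge shuts it from any start.
- lid_hinge (a point): Middle of the lid's hinge line, at the rear of the deck, fixed in the meter at x 116, y -85, z 101 mm; the line runs along the meter's y. The shut lid's top face is level, 13.5 mm above this point.
- lid_edge (a point): Middle of the lid's front (free) edge, on its top face, 106 mm from the hinge; moves with the lid.
- key_zero_top (a point): Centre of the top face of the zero key: the round one, 25 mm across, robot's left of the long key (meter x -72, y 62 mm). Same white plastic as the other keys; stands 8 mm proud of the panel. 
- key_read_top (a point): Centre of the top face of the read key: the long one, 50 mm (along the meter's y) by 22 mm, in the middle of the panel (meter x -72, y 0). Same white plastic as the other keys; stands 8 mm proud of the panel. 
- key_print_top (a point): Centre of the top face of the print key: the square one, 23 by 23 mm, robot's right of the long key (meter x -72, y -62 mm). Same white plastic as the other keys; stands 8 mm proud of the panel. 
- key_zero (a joint): Travel of the zero key along the panel's normal: 0 m up, 0.005 m fully down; springs back by itself (about 1 N to start, 3.3 N at half travel, 5.6 N at the bottom). It counts as pressed from half travel (0.0025).
- key_read (a joint): Travel of the read key along the panel's normal: 0 m up, 0.005 m fully down; springs back by itself (about 1 N to start, 3.3 N at half travel, 5.6 N at the bottom). It counts as pressed from half travel (0.0025).
- key_print (a joint): Travel of the print key along the panel's normal: 0 m up, 0.005 m fully down; springs back by itself (about 1 N to start, 3.3 N at half travel, 5.6 N at the bottom). It counts as pressed from half travel (0.0025).
- key_up (a joint): Travel of the upper of the two small arrow keys (13 by 18 mm each, one behind the other, at the robot's left end of the panel, meter x -54, y 117 mm): 0 up, 0.005 fully down. Not to be pressed.
- key_down (a joint): Travel of the lower small arrow key (meter x -90, y 117 mm): 0 up, 0.005 fully down. Not to be pressed.
- vial: Small glass vial with black cap, 22 mm across, 48 mm high, standing loose upright on the photometer's deck between lid and display. Origin under its centre. Leave it standing.
- sample_bottle: Amber sample bottle, white cap, 60 mm across, 125 mm high, origin under its centre; stands loose on the table, not part of the job; leave it where it is.
- jar: Clear jar with white lid, 62 mm across, 75 mm high, origin under its centre; stands loose on the table, not part of the job; leave it where it is.
- beaker: Empty glass beaker, 66 mm across, 85 mm high, origin under its centre; stands loose on the table, not part of the job; leave it where it is.
- cell_rack: Grey rack, 50 by 130 mm, with four glass cells, 49 mm high, origin under its centre; stands loose on the table, not part of the job; leave it where it is.
- mouse: Grey computer mouse, 98 by 56 mm, 33 mm high, origin under its centre; stands loose on the table, not part of the job; leave it where it is.
- brush: Flat bench brush, 170 mm long, lying loose behind the photometer, origin under its middle; not part of the job; leave it where it is.
Not all that is in view belongs to the job. Of the things that look like the vial, the smaller one is meant.

How it is judged:
By the outcome, as a careful person would: the job done as asked, in the order asked, and still so for the second after the job is handed in, with the robot touching nothing.
It also fails if it takes over 51 s, if anything falls off the work surface, if the arm or the gripper's body presses on something with over 40 N, if the wrist force passes 120 N, or if a joint passes its speed limit or range.

## Working session

There is one attempt and no reset: what is moved stays moved. The work goes in short steps, Python scripts to look and compute and a shell command to move; the robot and the scene stay as the last step left them, time stands still between calls to the robot, and variables do not carry over. Pictures are saved under pics/ and viewed, at most 10 in all, crops included, and the job is handed in when it is done.

```bash
ls; mkdir -p pics
cat > h.py <<'E'
import numpy as np, cv2
from rig import manip
def cam(s):
    h,w=s["range_z"].shape; f=h/2/np.tan(np.radians(s["fov_y"])/2)
    return np.array([[f,0,s["cx"]],[0,f,s["cy"]],[0,0,1]]),np.array(s["dist"],float)
def ray(s,uv):
    K,d=cam(s); p=cv2.undistortPoints(np.array(uv,float).reshape(-1,1,2),K,d)[:,0]
    return np.c_[p[:,0],-p[:,1],-np.ones(len(p))]
def world(s,uv,T=None):
    T=np.array(s["world_from_camera"]) if T is None else T
    uv=np.array(uv,float).reshape(-1,2)
    z=[np.median(s["range_z"][int(round(v))-1:int(round(v))+2,int(round(u))-1:int(round(u))+2]) for u,v in uv]
    return (ray(s,uv)*np.array(z)[:,None])@T[:3,:3].T+T[:3,3]
def proj(s,P):
    T=np.linalg.inv(np.array(s["world_from_camera"])); K,d=cam(s)
    c=np.array(P).reshape(-1,3)@T[:3,:3].T+T[:3,3]; c=c*[1,-1,-1]
    return cv2.projectPoints(c,np.zeros(3),np.zeros(3),K,d)[0][:,0]
E
python3 - <<'E'
from h import *
st=manip.read_state(); print(st["tcp_pos"],st["tcp_rot"],st["wrist_force"],st["width"],st["time_s"])
for c in("scene","top"):
    s=manip.snapshot(c); cv2.imwrite(f"pics/{c}0.png",s["pixels"][:,:,::-1])
    print(c,np.round(s["world_from_camera"],3).tolist(),s["fov_y"],s["dist"])
    for n in("display","lid_hinge","lid_edge","key_zero_top","key_read_top","key_print_top"):
        for r in manip.tip_of(c,n)[:2]:
            v,u=r["position"]; print(n,round(r["p"],2),round(u),round(v),world(s,[(u,v)])[0].round(3))
    for n in("vial","key_up","meter"):
        for r in manip.find_in(c,n)[:2]: print(n,round(r["p"],2),np.round(r["box"]))
E
```

```text
pics
[0.23967426 0.57682696 0.2305144 ] [-1.12025702e-04  1.95630990e-01  9.80677330e-01 -6.90830265e-04] [-0.89488774  0.24996505  0.30709146] 0.08539145047805838 0.0
scene [[0.234, -0.748, 0.62, 1.225], [0.972, 0.182, -0.147, -0.171], [-0.003, 0.638, 0.77, 0.905], [0.0, 0.0, 0.0, 1.0]] 55.093580796806776 [-0.00187231  0.          0.          0.          0.        ]
display 0.83 403 199 [0.653 0.187 0.122]
display 0.56 338 187 [0.622 0.015 0.183]
lid_hinge 0.72 338 231 [ 0.698 -0.001  0.101]
lid_edge 0.89 338 183 [0.615 0.018 0.19 ]
key_read_top 0.47 358 179 [0.512 0.11  0.07 ]
key_print_top 0.35 335 182 [0.612 0.009 0.193]
vial 0.7 [290. 221. 311. 272.]
vial 0.67 [321. 179. 361. 227.]
meter 0.92 [306. 161. 430. 253.]
top [[-0.003, 0.981, -0.193, 0.284], [-1.0, -0.004, -0.005, -0.012], [-0.006, 0.193, 0.981, 1.373], [0.0, 0.0, 0.0, 1.0]] 51.87203710262959 [0.02335655 0.         0.         0.         0.        ]
display 0.76 256 166 [0.643 0.194 0.121]
lid_hinge 0.7 315 156 [0.672 0.007 0.13 ]
lid_edge 0.65 290 144 [0.751 0.093 0.021]
lid_edge 0.57 314 166 [0.628 0.007 0.175]
key_zero_top 0.36 264 208 [0.518 0.171 0.064]
key_zero_top 0.23 253 167 [0.643 0.203 0.119]
key_read_top 0.74 315 167 [0.623 0.006 0.179]
key_read_top 0.62 418 266 [ 0.336 -0.323  0.031]
key_print_top 0.58 303 214 [0.497 0.047 0.068]
vial 0.48 [284. 159. 289. 164.]
vial 0.45 [329. 125. 338. 134.]
meter 0.61 [236. 151. 334. 234.]
```

Run:
```python
import cv2,numpy as np
a=cv2.resize(cv2.imread("pics/top0.png")[110:260,210:370],None,fx=5,fy=5,interpolation=2)[:600]
cv2.imwrite("pics/top0c.png",cv2.resize(cv2.imread("pics/top0.png")[120:240,220:360],None,fx=5,fy=5,interpolation=cv2.INTER_CUBIC))
cv2.imwrite("pics/scene0c.png",cv2.resize(cv2.imread("pics/scene0.png")[130:290,270:470],None,fx=3.7,fy=3.7,interpolation=cv2.INTER_CUBIC))
```

```text
(no output)
```

View pics/top0c.png

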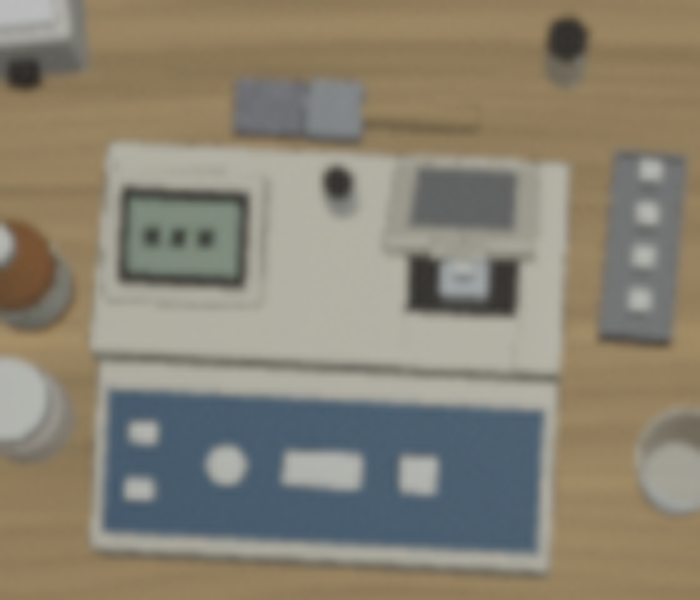

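View pics/top0.png

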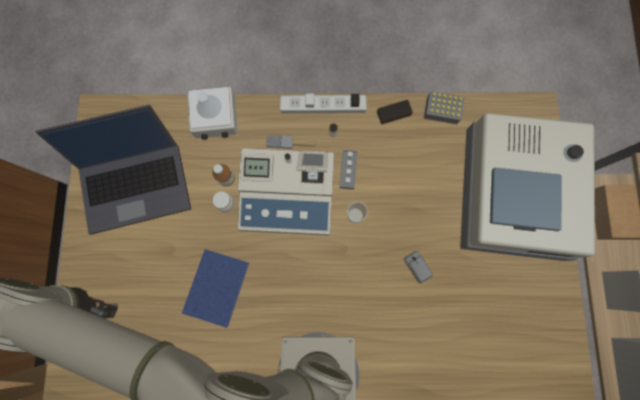

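View pics/scene0c.png

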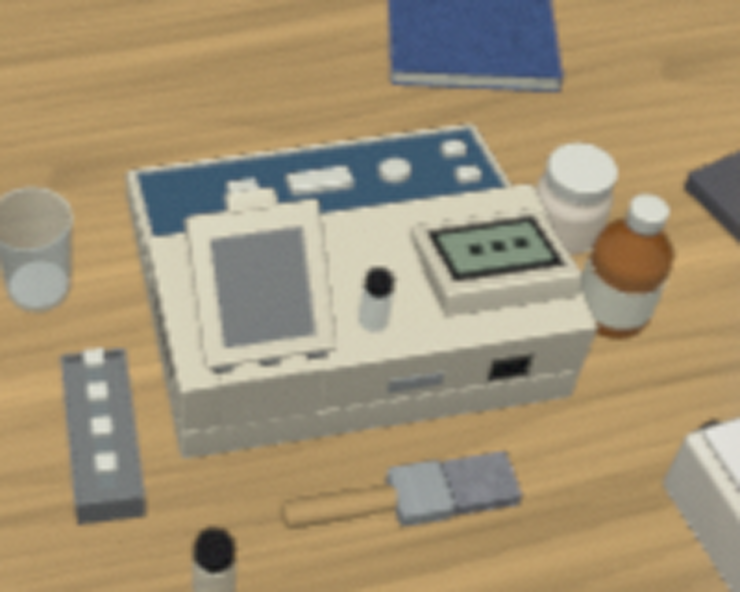

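The top view shows the meter with zero, read and print keys at full-picture pixels of about (265,213), (284,214) and (304,215). The lid is at (314,166), the vial on the deck at (288,157), and a larger look-alike stands behind at (333,129). I'll fit the meter pose next.

```bash
cat > fit.py <<'E'
from h import *
from scipy.optimize import least_squares
S={c:manip.snapshot(c) for c in("top","scene")}
kz=lambda x:47+26*(x+130)/120+8
def blobs(im,off,sc,pts):  # refine: white centroid near crop point
    out=[]
    for x,y in pts:
        u,v=off[0]+(x+.5)/sc-.5,off[1]+(y+.5)/sc-.5; r=13 
        out.append((u,v))
    return out
t=blobs(None,(220,120),5,[(226,465),(322,471),(418,475),(143,433),(139,489)])
s=blobs(None,(270,130),3.7,[(395,169),(320,180),(468,173),(454,148)])
M={"top":([(-72,62),(-72,0),(-72,-62),(-54,117),(-90,117)],t),"scene":([(-72,62),(-72,0),(-54,117),(-90,117)],s)}
def W(p,x,y,z):
    c,n=np.cos(p[2]),np.sin(p[2]); x,y,z=np.array([x,y,z],float)/1000
    return np.array([p[0]+c*x-n*y,p[1]+n*x+c*y,z])
def res(p,cams=("top","scene")):
    return np.concatenate([(proj(S[c],[W(p,x,y,kz(x)) for x,y in M[c][0]])-M[c][1]).ravel() for c in cams])
for cams in(("top",),("scene",),("top","scene")):
    r=least_squares(res,[.58,.09,0],x_scale=[.01,.01,.01],args=(cams,)); print(cams,r.x.round(4),np.abs(r.fun).max().round(2))
p=r.x
for n,q in dict(zero=(-72,62,67.6),read=(-72,0,67.6),prnt=(-72,-62,67.6),lidpush=(66,-85,114.5),hinge=(116,-85,101)).items(): print(n,W(p,*q).round(4))
for c in S:
    im=S[c]["pixels"][:,:,::-1].copy(); im=cv2.resize(im,None,fx=4,fy=4)
    for q in[(x,y,kz(x)) for x,y in M["top"][0]]+[(116,-85,101),(-10,150,100),(-10,-150,100),(130,-150,100),(130,150,100),(-130,-150,47),(-130,150,47)]:
        u=proj(S[c],W(p,*q))[0]; cv2.circle(im,tuple(int(a*4+2) for a in u),3,(0,0,255),-1)
    a=(480,880) if c=="top" else (520,1080); cv2.imwrite(f"pics/fit_{c}.png",im[a[0]:a[0]+600,a[1]:a[1]+700])
v=manip.find_in("top","vial")
print([world(S["top"],[(288,157),(333,129),(314,166)]).round(3)])
E
python3 fit.py
```

```text
('top',) [ 0.5718  0.1026 -0.0567] 0.15
('scene',) [ 0.578   0.1018 -0.0561] 0.12
('top', 'scene') [ 0.5734  0.102  -0.0654] 1.21
zero [0.5057 0.1686 0.0676]
read [0.5016 0.1067 0.0676]
prnt [0.4976 0.0449 0.0676]
lidpush [0.6338 0.0129 0.1145]
hinge [0.6836 0.0096 0.101 ]
[array([[ 0.665,  0.089,  0.147],
       [ 0.788, -0.054,  0.065],
       [ 0.628,  0.008,  0.175]])]
```

View pics/fit_top.png

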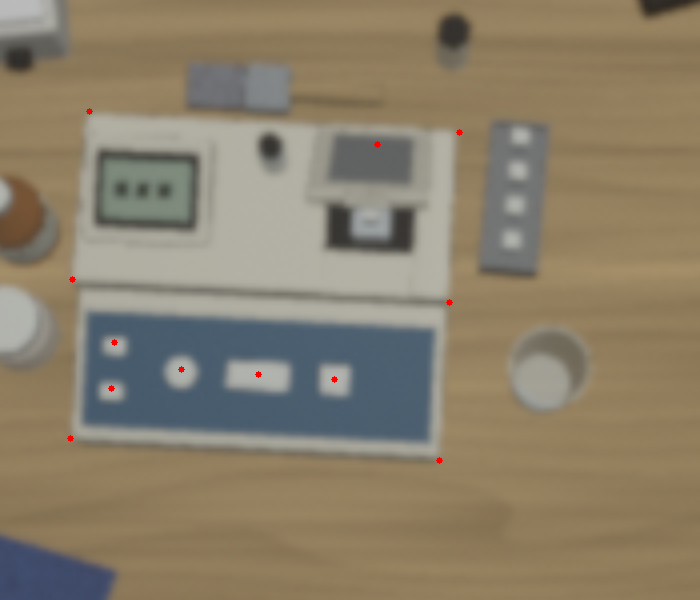

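View pics/fit_scene.png

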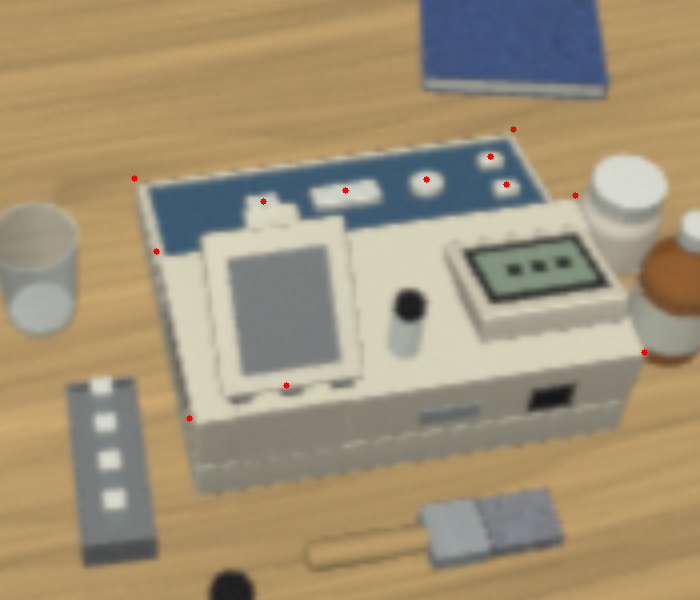

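The red marks land on the keys and case edges in the top view. In the scene view they sit about 1–2 px off, because the two calibrations differ by about 6 mm in x. I'll settle that with the wrist camera from above the panel, hand shut.

```bash
python3 -m pendant '[[20,-45,30,2,1],[55,-95,70,5,1],[85,-145,90,8,1],[110,-195,90,11,1],[135,-245,90,14,1],[165,-295,90,17,1],[190,-345,90,19.4,1],[215,-395,90,19.4,1],[240,-440,90,19.4,1],[255,-470,90,19.4,1],[260,-480,90,19.4,1],[260,-480,90,19.4,1],[260,-480,90,19.4,1],[260,-480,90,19.4,1]]'
cat > w.py <<'E'
import sys
from h import *
from scipy.spatial.transform import Rotation as R
st=manip.read_state(); s=manip.snapshot("wrist")
q=st["tcp_rot"]; T=np.eye(4); T[:3,:3]=R.from_quat([*q[1:],q[0]]).as_matrix(); T[:3,3]=st["tcp_pos"]
s["world_from_camera"]=T@np.array(s["hand_eye"])
print(st["time_s"],st["tcp_pos"].round(4),(T[:3,1]).round(3),st["wrist_force"].round(2),s["world_from_camera"][:3,3].round(3))
p=(.575,.102,-.0565)
im=s["pixels"][:,:,::-1].copy(); cv2.imwrite(sys.argv[1].replace(".png","_raw.png"),im)
kz=lambda x:47+26*(x+130)/120+8
for x,y,z in[(x,y,kz(x)) for x,y in((-72,62),(-72,0),(-72,-62),(-54,117),(-90,117))]+[(116,-85,101),(-10,150,100),(-10,-150,100)]:
    c,n=np.cos(p[2]),np.sin(p[2]); P=[p[0]+(c*x-n*y)/1e3,p[1]+(n*x+c*y)/1e3,z/1e3]
    u=proj(s,P)[0]; print(x,y,u.round(1))
    if abs(u).max()<2000: cv2.circle(im,tuple(int(round(a)) for a in u),2,(0,0,255),-1)
cv2.imwrite(sys.argv[1],im)
for n in("lid_edge","lid_hinge","key_zero_top","key_read_top","key_print_top"):
    for r in manip.tip_of("wrist",n)[:2]:
        v,u=r["position"]; print(n,round(r["p"],2),round(u),round(v),world(s,[(u,v)])[0].round(4))
import pickle; pickle.dump(s,open("w.pkl","wb"))
E
python3 w.py pics/w1.png
```

```text
time_s: 2.9
tcp_pos: [0.4994, 0.0984, 0.3213]
tcp_rot: [-0.0, 0.027, 1.0, 0.0]
wrist_force: [-0.1, 0.1, -0.7]
width: 0.0002
grasp_force: 0.0
2.9 [0.4994 0.0984 0.3213] [0.053 0.999 0.   ] [-0.12  0.05 -0.67] [0.431 0.102 0.463]
-72 62 [372.  170.9]
-72 0 [325.5 170.7]
-72 -62 [278.9 170.6]
-54 117 [412.7 184.9]
-90 117 [413.2 157.3]
116 -85 [264.1 307.5]
-10 150 [441.5 223.2]
-10 -150 [209.2 222.5]
lid_edge 0.24 456 183 [0.5325 0.2891 0.052 ]
key_zero_top 0.62 371 168 [0.5031 0.1663 0.0665]
key_zero_top 0.44 452 236 [0.615  0.2908 0.0472]
key_read_top 0.76 327 166 [0.498  0.108  0.0654]
key_print_top 0.71 278 168 [0.4965 0.0434 0.0655]
```

View pics/w1.png

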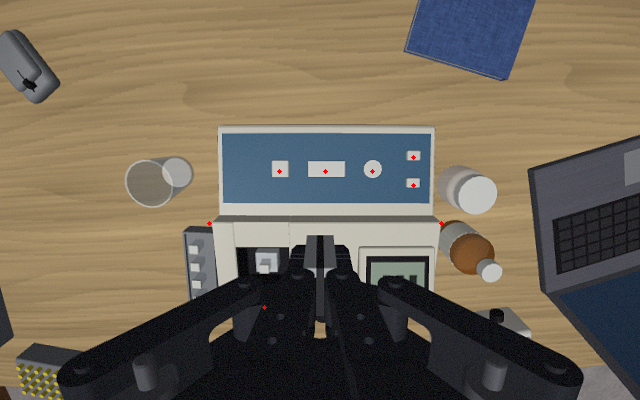

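The wrist view shows the keys at about (280,169), (326,169) and (372,169). That is roughly 2 px forward of the prediction, so the meter is near (0.573, 0.103, -0.0565), in line with the top camera. Next is the lid.

```bash
python3 -m pendant '[[45,-28,0,0,1],[90,-56,-20,0,1],[135,-84,-60,0,1],[135,-84,-100,0,1],[135,-84,-125,0,1],[135,-84,-140,0,1],[135,-84,-150,0,1],[135,-84,-160,0,1],[135,-84,-170,0,1],[135,-84,-178,0,1],[135,-84,-186,0,1],[135,-84,-192,0,1],[135,-84,-196,0,1],[135,-84,-200,0,1],[135,-84,-200,0,1]]'
```

```text
time_s: 5.08
tcp_pos: [0.6347, 0.0132, 0.121]
tcp_rot: [-0.0, 0.028, 1.0, -0.0]
wrist_force: [0.4, 0.8, 0.2]
width: 0.0
grasp_force: 0.0
```

```bash
python3 -m pendant '[[0,0,-2,0,1],[0,0,-4,0,1],[0,0,-5,0,1],[0,0,-5,0,1]]'
```

```text
time_s: 5.58
tcp_pos: [0.6348, 0.0132, 0.1162]
tcp_rot: [-0.0, 0.028, 1.0, 0.0]
wrist_force: [-0.2, -0.3, -0.3]
width: -0.0003
grasp_force: 0.0
```

```bash
python3 -m pendant '[[0,0,-1,0,1],[0,0,-2,0,1],[0,0,-2,0,1]]';python3 -m pendant '[[0,0,-1,0,1],[0,0,-1,0,1]]'
```

```text
time_s: 5.95
tcp_pos: [0.6349, 0.0132, 0.1147]
tcp_rot: [0.0, 0.028, 1.0, 0.0]
wrist_force: [-3.2, 0.1, 4.8]
width: -0.0001
grasp_force: 2.1
time_s: 6.2
tcp_pos: [0.6349, 0.0132, 0.1145]
tcp_rot: [0.0, 0.028, 1.0, 0.0]
wrist_force: [-5.9, 0.0, 11.6]
width: -0.0001
grasp_force: 6.0
```

```bash
python3 -m pendant '[[0,0,15,0,1],[0,0,45,0,1],[0,0,80,0,1],[-40,45,90,0,1],[-85,95,90,0,1],[-120,140,90,0,1],[-136,156,70,0,1],[-136,156,30,0,1],[-136,156,30,0,1]]'
python3 - <<'E'
from h import *
st=manip.read_state();print(st["time_s"],st["wrist_force"].round(2))
for c,b in(("top",(120,240,220,360)),("scene",(150,280,290,460))):
    s=manip.snapshot(c); cv2.imwrite(f"pics/{c}2.png",cv2.resize(s["pixels"][b[0]:b[1],b[2]:b[3],::-1],None,fx=4,fy=4,interpolation=2))
    for r in manip.tip_of(c,"lid_edge")[:1]: v,u=r["position"]; print(r["p"],u,v,world(s,[(u,v)])[0].round(3))
    P=[[.573+(.9984*x+.0565*y)/1e3,.103+(-.0565*x+.9984*y)/1e3,.1145] for x,y in((12,-85),(100,-85),(40,-60),(30,-110))]
    uv=proj(s,P); print(uv.round().tolist(),world(s,uv)[:,2].round(4))
E
```

```text
time_s: 7.32
tcp_pos: [0.4973, 0.1686, 0.1418]
tcp_rot: [-0.002, 0.027, 1.0, -0.001]
wrist_force: [0.6, -1.1, 0.9]
width: -0.0002
grasp_force: 0.0
7.325 [ 0.59 -1.08  0.89]
0.58 311.3 185.1 [0.583 0.018 0.113]
[[311.0, 186.0], [313.0, 159.0], [304.0, 177.0], [320.0, 181.0]] [0.1133 0.1154 0.1139 0.1155]
0.77 332.5 190.6 [0.576 0.015 0.115]
[[334.0, 192.0], [341.0, 218.0], [345.0, 199.0], [326.0, 198.0]] [0.1148 0.1167 0.1176 0.1157]
```

View pics/scene2.png

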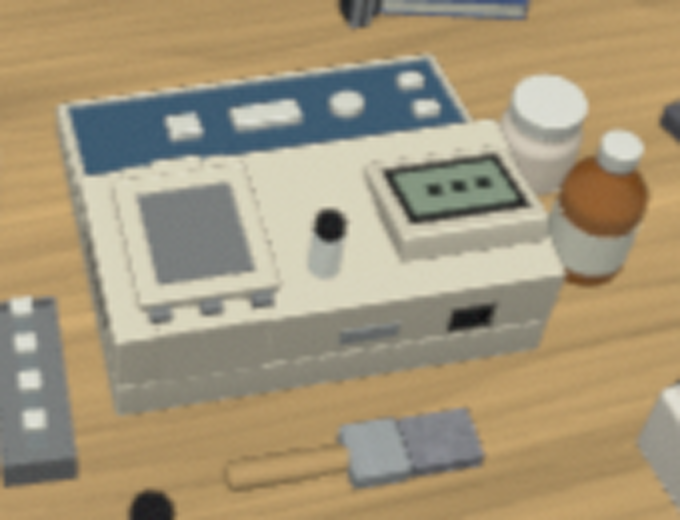

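The lid lies flat at the front-left of the deck, the vial is upright, and the keys sit at the same pixels as before, so nothing shifted. Now I'll press zero.

```bash
python3 -m pendant '[[0,0,-30,0,1],[0,0,-55,0,1],[0,0,-66,0,1],[0,0,-70,0,1],[0,0,-70,0,1],[0,0,-70,0,1]]'; python3 -m pendant '[[0,0,-1.5,0,1],[0,0,-3,0,1],[0,0,-3,0,1]]'
```

```text
time_s: 8.28
tcp_pos: [0.4994, 0.1694, 0.0742]
tcp_rot: [0.001, 0.028, 1.0, 0.0]
wrist_force: [-0.3, -0.5, 0.0]
width: -0.0001
grasp_force: 0.0
time_s: 8.65
tcp_pos: [0.4987, 0.1692, 0.0702]
tcp_rot: [-0.0, 0.028, 1.0, -0.0]
wrist_force: [0.2, -0.5, -0.0]
width: -0.0
grasp_force: 0.0
```

```bash
python3 -m pendant '[[0,0,-1,0,1],[0,0,-2,0,1],[0,0,-3,0,1],[0,0,-3,0,1]]'; python3 -m pendant '[[0,0,-1,0,1],[0,0,-1,0,1]]'
```

```text
time_s: 9.15
tcp_pos: [0.4989, 0.1692, 0.0674]
tcp_rot: [0.0, 0.028, 1.0, 0.0]
wrist_force: [-0.3, -0.2, 2.4]
width: 0.0002
grasp_force: 0.6
time_s: 9.4
tcp_pos: [0.4991, 0.1692, 0.0665]
tcp_rot: [0.0, 0.028, 1.0, 0.0]
wrist_force: [0.2, -0.4, 1.7]
width: 0.0001
grasp_force: 1.0
```

```bash
python3 -m pendant '[[0,0,-1,0,1],[0,0,-2,0,1],[0,0,-2,0,1]]'
```

```text
time_s: 9.78
tcp_pos: [0.4993, 0.1692, 0.0646]
tcp_rot: [0.0, 0.028, 1.0, 0.0]
wrist_force: [1.7, -0.3, 4.4]
width: 0.0003
grasp_force: 1.8
```

```bash
python3 -m pendant '[[0,0,-0.5,0,1],[0,0,-0.5,0,1],[0,0,8,0,1],[0,0,25,0,1],[-2,-31,30,0,1],[-4,-62,25,0,1],[-4,-62,12,0,1],[-4,-62,6,0,1],[-4,-62,6,0,1],[-4,-62,6,0,1]]'; python3 -m pendant '[[0,0,-2,0,1],[0,0,-3,0,1],[0,0,-4,0,1],[0,0,-4,0,1]]'
```

```text
time_s: 11.02
tcp_pos: [0.4949, 0.1079, 0.0705]
tcp_rot: [0.0, 0.027, 1.0, 0.0]
wrist_force: [0.7, -0.1, 1.1]
width: -0.0002
grasp_force: 0.0
time_s: 11.52
tcp_pos: [0.495, 0.1074, 0.0665]
tcp_rot: [0.0, 0.028, 1.0, 0.0]
wrist_force: [1.7, 1.3, 2.2]
width: 0.0
grasp_force: 0.9
```

```bash
python3 -m pendant '[[0,0,-1,0,1],[0,0,-2,0,1],[0,0,-2.5,0,1],[0,0,-2.5,0,1]]'
```

```text
time_s: 12.02
tcp_pos: [0.4952, 0.1073, 0.0641]
tcp_rot: [0.0, 0.028, 1.0, 0.0]
wrist_force: [2.4, 0.9, 4.4]
width: -0.0001
grasp_force: 2.0
```

```bash
python3 -m pendant '[[0,0,0,0,1],[0,0,8,0,1],[0,0,25,0,1],[-2,-31,30,0,1],[-4,-62,25,0,1],[-4,-62,12,0,1],[-4,-62,6,0,1],[-4,-62,6,0,1],[-4,-62,6,0,1]]'; python3 -m pendant '[[0,0,-2,0,1],[0,0,-3,0,1],[0,0,-4,0,1],[0,0,-4,0,1]]'
```

```text
time_s: 13.15
tcp_pos: [0.4909, 0.0459, 0.07]
tcp_rot: [0.0, 0.027, 1.0, 0.0]
wrist_force: [0.1, 0.3, -0.2]
width: -0.0001
grasp_force: 0.0
time_s: 13.65
tcp_pos: [0.4912, 0.0454, 0.0661]
tcp_rot: [0.0, 0.028, 1.0, 0.0]
wrist_force: [0.2, 1.4, 2.9]
width: -0.0005
grasp_force: 1.1
```

```bash
python3 -m pendant '[[0,0,-1,0,1],[0,0,-2,0,1],[0,0,-2.5,0,1],[0,0,-2.5,0,1]]'
```

```text
time_s: 14.15
tcp_pos: [0.4911, 0.0452, 0.0636]
tcp_rot: [0.0, 0.028, 1.0, 0.0]
wrist_force: [2.4, 1.4, 4.6]
width: 0.0001
grasp_force: 2.2
```

Print is down. I'll lift clear and do a final check.

```bash
python3 -m pendant '[[0,0,0,0,1],[0,0,8,0,1],[0,0,40,0,1],[0,0,90,0,1],[-40,-30,140,0,1],[-80,-60,170,0,1],[-80,-60,170,0,1],[-80,-60,170,0,1]]'
python3 - <<'E'
from h import *
for c,b in(("top",(120,240,220,360)),):
    s=manip.snapshot(c); cv2.imwrite(f"pics/{c}3.png",cv2.resize(s["pixels"][b[0]:b[1],b[2]:b[3],::-1],None,fx=5,fy=5,interpolation=2))
    P=[[.573+(.9984*x+.0565*y)/1e3,.103+(-.0565*x+.9984*y)/1e3,.1145] for x,y in((12,-85),(100,-85))]
    print(world(s,proj(s,P))[:,2].round(4))
E
```

```text
time_s: 15.15
tcp_pos: [0.4103, -0.0147, 0.2331]
tcp_rot: [-0.0, 0.028, 1.0, 0.0]
wrist_force: [0.1, 0.1, -0.4]
width: 0.0003
grasp_force: 0.0
[0.1153 0.1144]
```

View pics/top3.png

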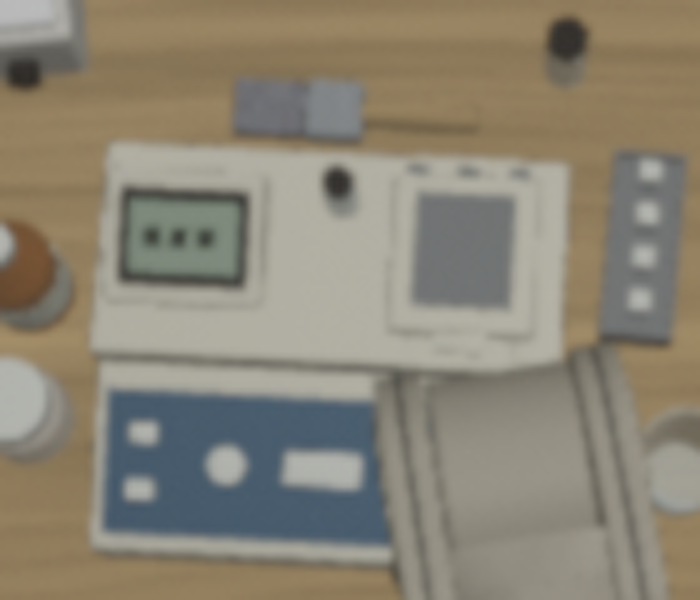

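The lid is shut, and the vial (338,185 in this crop) and the surrounding things are where they were. The arm is clear.

```bash
python3 -c "
from rig import manip
print(manip.job_done())"
```

```text
the job is handed in; nothing more can be done
None
```

I shut the lid, then pressed zero, read and print in that order. Each press reached about 4.5 N, past the 3.3 N half-travel point. The meter, vial and other things showed no movement in the pictures, and I handed the job in at about 15 s.

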